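# Clear, close and pin a hinged puck mould, and hold it shut

## Robot

A 6-joint arm with a two-finger parallel gripper is mounted at the origin on a cart in front of the work surface, level with it; the furniture and walls round the work are solid. World frame = base frame: x ahead of the robot, y to its left, z up, the work surface at z = 0. Lengths are in mm, angles in rad, forces in N, time in s.
With the tool pointing down it reaches from about 275 to 850 mm from the base axis. Payload 19 kg.
Tool frame: the origin (TCP) lies at the very end of the fingers, on their centre line; the grasp point (between the pads) lies 19 mm behind it; z points along the fingers, y is the line along which they close (so a half turn about z gives the same grasp; the last joint's range is limited). The gripper opens to 85 mm and grips with 20 to 120 N. Pads are 22 mm wide; open, the fingers measure 114 mm over their backs; the gripper's body (76 mm by 85 mm) begins 54 mm behind the grasp point. The pads swing forward as they close: fully open they stand 13 mm farther back than shut.
Start: joints at [1.145, 0.15, 1.437, -0, 1.554, -0.134], TCP at [165.417, 550.657, 192.767] pointing down, gripper open.
Joint ranges: [-2.8, 2.8], [-0.68, 2.1], [0.12, 2.68], [-1.39, 4.53], [0.16, 2.79], [-2.81, 2.81]. Speed limits (rad/s): [1.89, 1.89, 2.22, 3.01, 3.01, 3.01].

## Interface

Orientations are given as a rotation vector (axis times angle).
In Python, from rig import arm gives the robot as it stands.
- The arm moves only by the shell command python3 steer.py 'ROWS' [FORCE]. ROWS is rows parted by semicolons, their numbers by spaces, 1 to 8 of them, each of 5 numbers: the opening from 0.0 (shut) to 1.0 (fully open), then dx, dy, dz in mm, then a turn about the tool's z in rad; each row is the pose to reach, as a shift and turn from the pose commanded when the command began, along the tool's axes at that moment; what a row does not reach only later rows make up. A row lasts 1/12 s, in which the tool goes at most 41.7 mm and 0.125 rad, less where a joint would pass 70% of its speed; a pose out of reach is approached as far as the arm can. The fingers move at their own pace and stop on an object; FORCE is the grip in N (left out, the last holds). Time passes only in rows, so rows that do not move let the fingers close. It prints the time, the measured TCP pose, the force, the opening and the grip force at its end.
- arm.observe(): the state, without advancing time (a new reading comes with each control period).
- arm.camera(name): name is "scene" or "top" or "wrist"; returns the picture (480x640x3 uint8, blue, green, red); there is no depth.
- arm.camera_model(name): a dict with "camera_matrix" (3x3 intrinsics, pixels), "xyz" and "rotation" of the camera in the world. Camera axes: x right, y down, z forward; pixel columns grow to the right and rows downward; lengths in mm; the calibration is good to about 2 mm. A picture is of the moment at which its call begins: read the wrist's pose just before it. camera_model takes no time and is no camera call; for the wrist camera it gives the pose at the moment of the call.
- arm.sign_off(): hands the job in; it is judged then, once.
The state is a dict: "time": time; "joints": joint angles; "joint_vel": joint speeds; "joint_efforts": joint torques, N m; "tcp_pos": TCP position; "tool_rot": TCP orientation; "wrist_force": force on the tool from outside, world axes, zero at the start; "torque": the same for the moment, N m; "grip_width": opening from 0.0 (shut) to 1.0 (fully open); "gripper_force": force on a finger pad.
Only numpy, scipy, OpenCV 4.12 (cv2) and the standard library are available. Lean on these libraries where they do the work, as an engineer would, in place of code of your own. Each camera call takes 0.05 s, during which the arm holds its last target. There are 200 camera calls.

## Task

Get the hinged puck mould ready for filling: with the block brush, not with the fingers, sweep the resin offcuts off the lower half into the chip tray on its side, and stand the brush on the table beside the mould or where it was. Then swing the upper half down, take the knob-headed pin from its block and push it through the holes in both front lugs until its collar bears on the upper lug and the mould is pressed fully shut against its springs. Finish still holding the pin by its knob and pressing the mould shut through it, because it springs ajar when let go; leave the other things on the bench alone.

Things in the scene. Friction and masses are not known exactly. Their poses are not given: they have to be found in the camera images.
- mould: the mould's fixed lower half: a plain aluminium block 100 (x) x 120 (y) mm, its flat face 34 mm above the table. Origin: on the table under the middle of that face; x points from the front (lug) to the hinge, y to the left, z up. At the front a lug 40 mm wide, 13 mm thick, flush with the face, reaches to x = -82 mm; a flange with 14 mm high screw heads runs along the left side to y = 76 mm
- lower_hole (a point): centre of the mouth of the 11 mm through hole in the lower lug, at x = -65, y = 0, z = 34 mm of the mould; axis vertical, 13 mm deep
- hinge_line (a point): middle of the hinge line (which runs along the mould's y), at x = +58, y = 0, z = 34 mm of the mould; knuckles 6.5 mm in radius, 100 mm long
- lid_hinge (a joint): opening angle of the upper half: 0 fully shut, pi/2 upright, end stop at 1.85, leaning back. Light friction (0.04 N m) and damping; past upright toward the front it falls softly by its own weight (about 0.3 kg). Two sprung plungers under its front corners then keep it ajar at about 0.05; shutting it fully takes about 6 N down at the lug
- upper_half: the hinged upper half, an aluminium plate 120 mm wide. Origin on the hinge line; when shut its axes are the mould's: plate from x = -10 to -108 mm, z = 0 (inner face) to 10 mm (outer face), its lug, 40 mm wide, on to x = -140 mm. Three filler nipples stand 6 mm out of the outer face at x = -50 mm; from x = -58 mm on it is plain. It opens by turning up and back
- upper_hole (a point): centre of the outer mouth of the 11 mm through hole in the upper lug, at x = -123, y = 0, z = 10 mm of the upper half; directly above the lower hole when shut
- pin: steel closing pin, 63 mm tall, 60 g, standing upright in its block. Origin at the centre of its lower tip, z up. Shank 9 mm in diameter, 24.5 mm long, with a 4 mm tapered nose; collar 22 mm in diameter from z = 24.5 to 29.5 mm, resting on the block; then a round black knob 18 mm in diameter up to z = 62.5 mm
- pin_tip (a point): the lower tip of the pin, its origin
- pin_block: fixed aluminium block 46 x 46 x 30 mm with a 12 mm hole up its middle, in which the pin is parked. Origin under its centre, z up
- brush: small block brush, 90 g, standing on its bristles. Origin at the centre of the bristle ends, z up, x along the brush. Black bristles 88 x 22 mm, 28 mm free height; above them the wooden back 96 (x) x 28 (y) mm from z = 28 to 50 mm, by which it is held. The bristles are stiff
- offcut_a: chunky offcut of cured resin, about 27 x 16 x 14 mm, 12 g; origin in its middle. It lies on the mould's lower half
- offcut_b: chunky offcut of cured resin, about 17 x 17 x 16 mm, 12 g; origin in its middle. It lies on the mould's lower half
- offcut_c: chunky offcut of cured resin, L-shaped, about 26 x 22 x 14 mm, 12 g; origin in its middle. It lies on the mould's lower half
- offcut_d: chunky offcut of cured resin, about 16 x 20 x 18 mm, 12 g; origin near its middle. It lies on the mould's lower half
- screwdriver: bystander: blue-handled flat screwdriver, 185 mm long, loose, near the table's front edge
- fork_clamp: bystander: small black slotted fork clamp, 26 x 52 x 8 mm, loose, near the table's front edge left of the mould
- spanner: bystander: small open spanner, 123 mm long, loose, between the power unit and the sample case
- amplifier: bystander: small black amplifier block, 35 x 76 x 22 mm, loose, right of the mould
- tray (a point): centre of the floor of the open steel chip tray that adjoins the right (-y) side of the lower half, at x = 0, y = -89.5, z = 2 mm of the mould; tray 104 (x) x 58 (y) mm outside, walls 2 mm thick and 22 mm high, so 12 mm below the block's face; to the right of its rear half the table is free for about 100 mm

How it is judged (in metres and radians):
On the way, in this order (a step that is already met when the one before it is completed fails the run):
1. all four offcuts have been swept into the chip tray (x of offcut_a in the frame of mould between -0.052 and 0.052 m and y of offcut_a in the frame of mould between -0.12 and -0.06 m and z of each of offcut_a, offcut_b, offcut_c, offcut_d in the frame of mould below 0.033 m and x of offcut_b in the frame of mould between -0.052 and 0.052 m and y of offcut_b in the frame of mould between -0.12 and -0.06 m and x of offcut_c in the frame of mould between -0.052 and 0.052 m and y of offcut_c in the frame of mould between -0.12 and -0.06 m and x of offcut_d in the frame of mould between -0.052 and 0.052 m and y of offcut_d in the frame of mould between -0.12 and -0.06 m), for 0.2 s.
2. the brush stands on the table, let go, and the upper half has been swung down onto its plungers (value of joint lid_hinge below 0.12 rad and height (world z) of brush below 0.02 m and contact force between the fingers and brush below 0.2 N), for 0.2 s.
At the end, for the whole second after the job is handed in: Upper half shut within 0.018 rad; pin upright (0.12 rad), tip within 4 mm of the hole axis and 11.5 mm deep in the lower hole; fingers hold the pin and press the upper half through it alone (over 2.5 N); all offcuts in the chip tray; brush upright on the table, clear of the mould (all of step 1 and value of joint lid_hinge below 0.018 rad and horizontal distance between pin_tip and lower_hole below 0.004 m and z of pin_tip in the frame of mould below 0.0225 m and angle between pin's own z axis and vertical below 0.12 rad and contact force between the fingers and pin above 2 N and contact force between pin and upper_half above 2.5 N and contact force between each of the arm, the fingers and upper_half below 1 N and linear speed of each of pin, brush below 0.02 m/s and height (world z) of brush below 0.02 m and angle between brush's own z axis and vertical below 0.2 rad and horizontal distance between brush and mould above 0.1 m); the arm keeps its last pose, push and grip.
It fails at once if an offcut is touched with the fingers (contact force between the fingers and offcut_a above 0.5 N or contact force between the fingers and offcut_b above 0.5 N or contact force between the fingers and offcut_c above 0.5 N or contact force between the fingers and offcut_d above 0.5 N).
It fails at once if a bystander is shifted by more than 30 mm (distance of any of screwdriver, fork_clamp, spanner, amplifier from where it was at the start of the episode above 0.03 m).
It also fails if it takes over 72 s, if anything falls off the work surface, if the arm or the gripper's body presses on something with over 40 N, if the wrist force passes 120 N, or if a joint passes its speed limit or range.

## Working session

There is one attempt and no reset: what is moved stays moved. The work goes in short steps, Python scripts to look and compute and a shell command to move; the robot and the scene stay as the last step left them, time stands still between calls to the robot, and variables do not carry over. Pictures are saved under pics/ and viewed, at most 10 in all, crops included, and the job is handed in when it is done.

```bash
ls; mkdir -p pics; python3 - <<'E'
from rig import arm
import cv2
o=arm.observe();print(o)
for n in("top","scene"):
    cv2.imwrite(f"pics/{n}0.png",arm.camera(n)); print(n,arm.camera_model(n))
print(arm.camera_model("wrist"))
E
```

```text
pics
rig.py
steer.py
{'time': 0.0, 'joints': array([ 1.14496183e+00,  1.50979315e-01,  1.43800025e+00, -1.78004602e-05,
        1.55380114e+00, -1.34035941e-01]), 'joint_vel': array([ 8.63055504e-04, -9.28220073e-04, -6.33837519e-05,  7.74813439e-04,
       -3.87291048e-04,  1.03912064e-03]), 'joint_efforts': array([ 3.51899449e-03, -7.13057899e+01, -5.70889735e+01,  2.02615033e-04,
        8.68146541e-03, -5.42155163e-06]), 'tcp_pos': array([165.34036224, 550.42029105, 192.19461812]), 'tool_rot': array([-4.56685889e-01, -3.10790673e+00,  1.80109549e-03]), 'wrist_force': array([ 0.62681511, -0.08788595, -0.38345397]), 'torque': array([ 0.00429204,  0.00285693, -0.00423556]), 'gripper_force': 0.0, 'grip_width': 0.996175909219904}
top {'camera_matrix': array([[446.85630929,   0.        , 323.5072157 ],
       [  0.        , 446.85630929, 243.71969156],
       [  0.        ,   0.        ,   1.        ]]), 'xyz': array([ 306.37273538, -179.31907238, 1095.37040351]), 'rotation': array([-2.1356316 ,  2.13735285, -0.17177698])}
scene {'camera_matrix': array([[501.19272235,   0.        , 316.02903403],
       [  0.        , 501.19272235, 231.70970193],
       [  0.        ,   0.        ,   1.        ]]), 'xyz': array([534.06778614, 407.71454558, 979.90534285]), 'rotation': array([-0.15900351, -2.9680874 ,  0.89053614])}
{'camera_matrix': array([[350.33509251,   0.        , 320.36508752],
       [  0.        , 350.33509251, 242.24076572],
       [  0.        ,   0.        ,   1.        ]]), 'xyz': array([ 96.94425806, 571.11784222, 373.96464373]), 'rotation': array([2.32644906, 1.72976971, 0.24831911])}
```

View pics/top0.png

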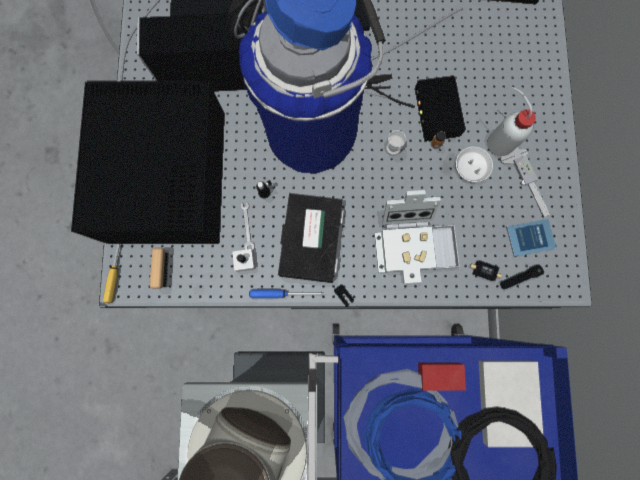

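View pics/scene0.png

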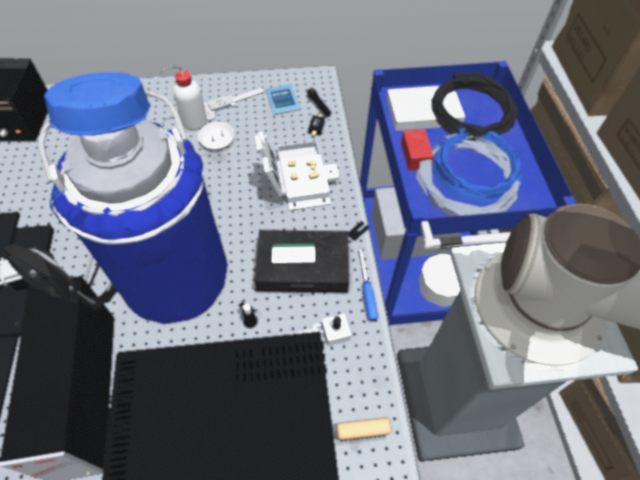

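The top view shows the brush at (158,268), the pin block at (243,260), the mould at about (410,250) with its tray to the right, the lug at (411,275), and the offcuts at (406,238), (423,237), (406,257) and (420,256). The scene view agrees.

```bash
cat > h.py <<'E'
import numpy as np,cv2
from scipy.spatial.transform import Rotation as R
from rig import arm
def w(m,uv,z):
    K=m["camera_matrix"];d=R.from_rotvec(m["rotation"]).apply(np.linalg.solve(K,[uv[0],uv[1],1.]))
    return m["xyz"]+d*(z-m["xyz"][2])/d[2]
def px(m,p):
    Rm=R.from_rotvec(m["rotation"]); q=m["camera_matrix"]@Rm.inv().apply(np.array(p,float)-m["xyz"]); return q[:2]/q[2]
def intool(d):  # world vector -> tool axes
    return R.from_rotvec(arm.observe()["tool_rot"]).inv().apply(d)
E
python3 - <<'E'
from h import *
m=arm.camera_model("top")
for n,uv,z in [("brush",(158,268),50),("block",(243,260),30),("lug",(411,275),34),("off",(406,238),41),("off",(423,237),41),("off",(406,257),41),("off",(420,256),41)]: print(n,w(m,uv,z).round(1))
im=cv2.imread("pics/top0.png");a=im[170:310,360:500];b=im[230:310,90:260]
a=cv2.resize(a,None,fx=4,fy=4,interpolation=2);b=cv2.resize(b,None,fx=4,fy=4,interpolation=2)
cv2.imwrite("pics/crop0.png",cv2.resize(im[180:300,360:500],None,fx=5,fy=5,interpolation=2))
o=arm.observe();print(R.from_rotvec(o["tool_rot"]).as_matrix().round(3))
mw=arm.camera_model("wrist");print((R.from_rotvec(o["tool_rot"]).inv()*R.from_rotvec(mw["rotation"])).as_matrix().round(3), intool(mw["xyz"]-o["tcp_pos"]))
E
```

```text
brush [419.5 211.1  50. ]
block [440.8  15.4  30. ]
lug [ 404.  -386.1   34. ]
off [ 492.1 -375.6   41. ]
off [ 494.5 -416.4   41. ]
off [ 446.3 -374.2   41. ]
off [ 448.6 -407.6   41. ]
[[-0.958  0.288 -0.   ]
 [ 0.288  0.958 -0.001]
 [ 0.    -0.001 -1.   ]]
[[-0.001 -0.959 -0.284]
 [ 1.    -0.    -0.001]
 [ 0.001 -0.284  0.959]] [ 7.14647552e+01 -7.03841567e-02 -1.81680788e+02]
```

```bash
python3 - <<'E'
from h import *
T=arm.camera_model("top");S=arm.camera_model("scene")
for z in range(0,320,40): print(z,w(T,(220,242),z).round(),w(S,(325,335),z).round())
im=cv2.imread("pics/top0.png")[240:300,140:180].astype(int)
mask=((im[...,2]-im[...,0])>60).astype(np.uint8)
c=max(cv2.findContours(mask,0,1)[0],key=cv2.contourArea);P=c[:,0]+[140,240]
W=np.array([w(T,p,50)[:2] for p in P],np.float32);print(cv2.minAreaRect(W))
print("box front",[w(T,(75,233),z).round() for z in (0,150,200)])
E
```

```text
0 [490.  79.   0.] [466.  21.   0.]
40 [483.  70.  40.] [468.  37.  40.]
80 [476.  60.  80.] [471.  53.  80.]
120 [470.  51. 120.] [474.  69. 120.]
160 [463.  42. 160.] [477.  84. 160.]
200 [456.  32. 200.] [480. 100. 200.]
240 [450.  23. 240.] [482. 116. 240.]
280 [443.  13. 280.] [485. 132. 280.]
((419.8143615722656, 217.36386108398438), (21.793476104736328, 89.73451232910156), 89.87996673583984)
box front [array([513., 442.,   0.]), array([485., 357., 150.]), array([475., 329., 200.])]
```

View pics/crop0.png

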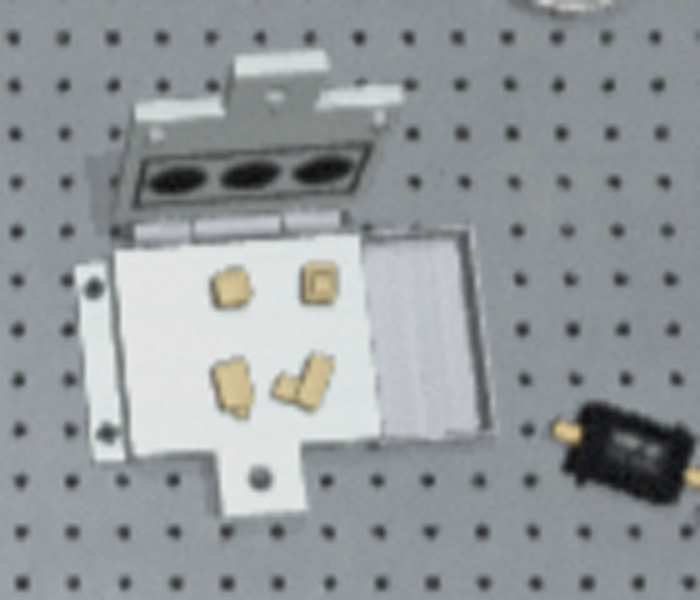

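The crop shows the face corners at (113,250), (362,236), (380,438) and (133,457), and the lug hole at (261,478). The four offcuts lie in the middle of the face, with the tray on the right and the flange on the left.

```bash
python3 - <<'E'
from h import *
T=arm.camera_model("top")
C=lambda u,v,z:w(T,(u/5+360-.4,v/5+180-.4),z)[:2]
bl,br,fr,fl=[C(*p,34) for p in((113,250),(362,236),(380,438),(133,457))]
c=(bl+br+fr+fl)/4;print(c,np.linalg.norm(bl-br),np.linalg.norm(br-fr),np.linalg.norm(fl-fr))
a=np.array([bl-br,fl-fr]).sum(0);b=np.array([bl-fl,br-fr]).sum(0)
ya=np.arctan2(-a[0],a[1]);yb=np.arctan2(b[1],b[0]);y=(ya+yb)/2;print(ya,yb)
ex=np.array([np.cos(y),np.sin(y)]);ey=np.array([-ex[1],ex[0]])
h=C(261,478,34);print("hole",h,(h-c)@ex,(h-c)@ey)
for p in((232,287),(319,284),(234,388),(303,382)):
  q=C(*p,42)-c;print(q@ex,q@ey)
print("yaw",y, "to brush",intool([419.8-165.34,214-550.4,60-192.2]))
E
```

```text
[ 467.77013846 -383.30334702] 120.87302126057874 98.36493629728233 118.36651463251576
0.06601988944456197 0.060358678673169686
hole [ 403.52059491 -387.94084211] -64.41416070983406 -0.5710582601586681
27.066206079020734 6.140188865255674
25.850540893164556 -35.55780706216099
-21.555494621459154 9.750566608621314
-20.79039471579946 -23.2470566025457
yaw 0.06318928405886583 to brush [-340.49061614 -248.84606134  132.41400861]
```

```bash
R="1 -340 -249 0 -0.292"; python3 steer.py '1 -340 -249 0 -0.292;1 -340 -249 0 -0.292;1 -340 -249 0 -0.292;1 -340 -249 0 -0.292;1 -340 -249 0 -0.292;1 -340 -249 0 -0.292;1 -340 -249 0 -0.292;1 -340 -249 0 -0.292' 60; python3 - <<'E'
from h import *
o=arm.observe();print(R.from_rotvec(o["tool_rot"]).as_matrix().round(3))
print(o["tcp_pos"],intool(np.array([419.8,214,190])-o["tcp_pos"]))
E
```

```text
time: 0.77
tcp_pos: [362.2, 289.1, 192.8]
tool_rot: [-0.001, 3.142, -0.0]
wrist_force: [1.0, 0.7, 1.6]
grip_width: 1.003
gripper_force: 0.0
[[-1. -0.  0.]
 [-0.  1. -0.]
 [-0. -0. -1.]]
[362.24018573 289.09947185 192.76476921] [-57.5237634  -75.12686493   2.77085726]
```

```bash
python3 steer.py '1 -58 -75 0 0;1 -58 -75 0 0;1 -58 -75 0 0;1 -58 -75 0 0'; python3 - <<'E'
from h import *
o=arm.observe();m=arm.camera_model("wrist");im=arm.camera("wrist");cv2.imwrite("pics/w1.png",im)
i=im.astype(int);mask=((i[...,2]-i[...,0])>60).astype(np.uint8)
c=max(cv2.findContours(mask,0,1)[0],key=cv2.contourArea)
b=np.array([w(m,p,50)[:2] for p in c[:,0]],np.float32)
print(o["tcp_pos"],cv2.minAreaRect(b),cv2.boundingRect(c))
E
```

```text
time: 1.1
tcp_pos: [421.1, 213.5, 192.4]
tool_rot: [-0.006, -3.141, 0.001]
wrist_force: [-0.5, -0.0, 0.4]
grip_width: 0.999
gripper_force: 0.0
[421.130966   213.54901156 192.42176952] ((419.54864501953125, 218.75286865234375), (92.3938217163086, 26.728694915771484), 0.16650399565696716) (312, 166, 30, 97)
```

```bash
python3 steer.py '1 2 5 40 0;1 2 5 80 0;1 2 5 120 0;1 2 5 150 0;1 2 5 162 0;0.2 2 5 162 0;0 2 5 162 0;0 2 5 162 0' 60; python3 steer.py '0 0 0 0 0;0 0 0 0 0;0 0 0 0 0'
```

```text
time: 1.82
tcp_pos: [418.0, 221.8, 32.2]
tool_rot: [-0.002, 3.14, 0.001]
wrist_force: [-0.7, -0.2, -0.3]
grip_width: 0.607
gripper_force: 0.0
time: 2.07
tcp_pos: [418.0, 221.2, 31.6]
tool_rot: [-0.0, 3.14, 0.001]
wrist_force: [0.4, 0.2, -0.7]
grip_width: 0.143
gripper_force: 0.0
```

```bash
python3 steer.py '0 0 0 0 0;0 0 0 0 0'; python3 - <<'E'
from h import *
cv2.imwrite("pics/w2.png",arm.camera("wrist"))
E
```

```text
time: 2.23
tcp_pos: [417.8, 221.0, 31.1]
tool_rot: [-0.0, 3.141, 0.0]
wrist_force: [-0.5, -0.0, 0.0]
grip_width: 0.001
gripper_force: 0.0
```

View pics/w2.png

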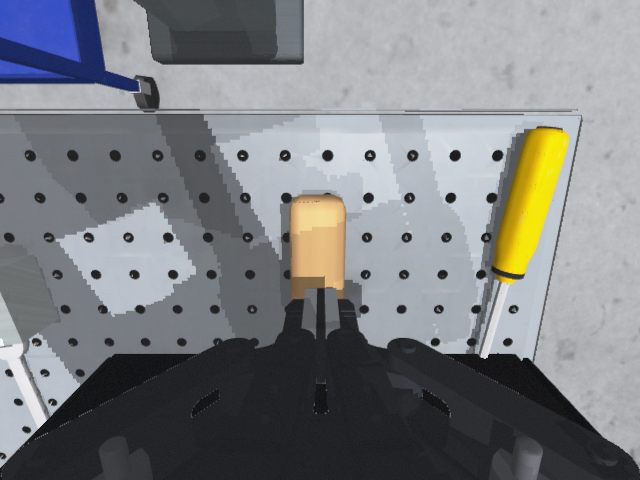

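The fingers are fully shut at about (320,300), and the brush's near half is visible at rows 195–300, cols 290–345. The grasp got nothing, so I'm checking the geometry.

```bash
python3 - <<'E'
from h import *
m=arm.camera_model("wrist");o=arm.observe()
print(m["xyz"],"tcp px",px(m,o["tcp_pos"]))
for z in(0,22,50):print(z,px(m,[372,218.5,z]),px(m,[468,218.5,z]),w(m,(318,195),z).round(1),w(m,(291,260),z).round(1),w(m,(345,260),z).round(1))
E
```

```text
[346.20555495 220.57469811 212.66582628] tcp px [321.33006922 272.90958076]
0 [317.1885043  183.09095154] [317.62552162 325.06123951] [379.2 219.    0. ] [421.1 201.5   0. ] [421.1 236.2   0. ]
22 [316.80829994 188.04093355] [317.33539955 343.16529532] [375.8 219.1  22. ] [413.3 203.5  22. ] [413.4 234.6  22. ]
50 [316.18233825 196.19049569] [316.87325782 372.00363735] [371.4 219.3  50. ] [403.5 206.   50. ] [403.5 232.5  50. ]
```

```bash
python3 - <<'E'
import cv2
im=cv2.imread("pics/w2.png")[180:420,240:400]
cv2.imwrite("pics/c2.png",cv2.convertScaleAbs(cv2.resize(im,None,fx=2.5,fy=2.5,interpolation=2),alpha=1.4,beta=25))
E
```

```text
(no output)
```

View pics/c2.png

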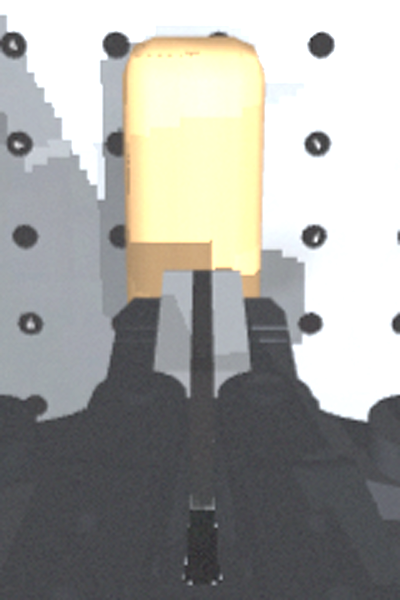

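```bash
python3 steer.py '0 0 0 -20 0;0 0 0 -50 0;0 0 0 -70 0;0 0 0 -70 0'; python3 - <<'E'
from h import *
a=cv2.imread("pics/w1.png")
im=arm.camera("wrist");cv2.imwrite("pics/w3.png",im)
print(px(arm.camera_model("wrist"),[372,218.5,50]),px(arm.camera_model("wrist"),arm.observe()["tcp_pos"]))
cv2.imwrite("pics/c3.png",cv2.convertScaleAbs(np.hstack([a[140:480,130:510],im[140:480,130:510]]),alpha=1.3,beta=20))
E
```

```text
time: 2.62
tcp_pos: [419.4, 221.6, 104.8]
tool_rot: [-0.0, 3.136, 0.003]
wrist_force: [-0.2, 0.3, 0.2]
grip_width: -0.001
gripper_force: 0.0
[316.88903131 177.38900435] [321.3091492  272.89047174]
```

View pics/c3.png

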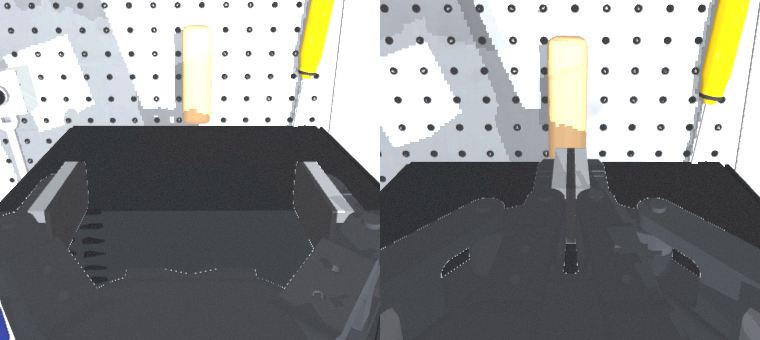

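Measured against the known sizes, the free-air view shows the real fingertips sitting about 47 mm above the reported TCP. The tip edge is at row 290 instead of 253, and the 85 mm opening spans 227 px. So the first close happened above the brush. I'll open and go lower.

```bash
python3 steer.py '1 0 -2.5 0 0;1 0 -2.5 0 0;1 0 -2.5 0 0;1 0 -2.5 0 0;1 0 -2.5 40 0;1 0 -2.5 70 0;1 0 -2.5 95 0;1 0 -2.5 108 0'; python3 steer.py '1 0 0 7 0;1 0 0 14 0;1 0 0 14 0;0 0 0 14 0;0 0 0 14 0;0 0 0 14 0;0 0 0 14 0;0 0 0 14 0' 60
```

```text
time: 3.33
tcp_pos: [415.9, 217.8, -10.5]
tool_rot: [0.0, -3.138, 0.002]
wrist_force: [1.2, 0.0, -0.8]
grip_width: 0.998
gripper_force: 0.0
time: 4.0
tcp_pos: [418.0, 218.6, -20.7]
tool_rot: [-0.0, 3.141, 0.0]
wrist_force: [-4.3, -0.7, 14.7]
grip_width: 0.319
gripper_force: 58.1
```

```bash
python3 steer.py '0 0 0 -38 0;0 0 0 -76 0;0 0 0 -114 0;0 -10 -40 -114 0;0 -16 -80 -114 -0.063;0 -25 -120 -114 -0.063;0 -35 -160 -114 -0.063;0 -42 -200 -114 -0.063'; python3 steer.py '0 0 -360 0 0;0 0 -360 0 0;0 0 -360 0 0;0 0 -360 0 0;0 0 -360 0 0;0 0 -360 0 0;0 0 -360 0 0;0 0 -360 0 0'; python3 - <<'E'
from h import *
for i in range(1): im=arm.camera("wrist")
m=arm.camera_model("wrist");cv2.imwrite("pics/w4.png",im)
o=arm.observe();print(o["tcp_pos"],intool(np.array([462.2,-341.6,30])-o["tcp_pos"]),R.from_rotvec(o["tool_rot"]).as_matrix()[:2,:2])
E
```

```text
time: 4.67
tcp_pos: [456.9, 17.8, 91.7]
tool_rot: [0.101, -3.134, -0.003]
wrist_force: [2.7, 0.3, -0.6]
grip_width: 0.316
gripper_force: 67.3
time: 5.33
tcp_pos: [480.4, -316.4, 93.0]
tool_rot: [-0.099, 3.14, -0.0]
wrist_force: [1.1, 0.1, 0.9]
grip_width: 0.322
gripper_force: 67.2
[ 480.33916174 -322.83787504   92.68054221] [ 19.23490019 -17.45066801  62.73268441] [[-0.99817597 -0.06037151]
 [-0.06037159  0.99817175]]
```

```bash
python3 steer.py '0 19 -18 0 0;0 19 -18 0 0;0 19 -18 35 0;0 19 -18 62 0;0 19 -18 62 0;0 19 -18 62 0'; python3 - <<'E'
from h import *
T=arm.camera_model("top");cv2.imwrite("pics/t4.png",cv2.resize(arm.camera("top")[180:300,360:500],None,fx=5,fy=5,interpolation=2))
o=arm.observe();print(o["tcp_pos"],intool(np.array([462.2,-341.6,15])-o["tcp_pos"]))
E
```

```text
time: 5.88
tcp_pos: [462.6, -332.6, 30.6]
tool_rot: [0.1, -3.138, -0.002]
wrist_force: [0.1, 0.4, 0.1]
grip_width: 0.316
gripper_force: 67.2
[ 463.30121749 -333.31101775   32.01297812] [ 1.62768276 -8.19713434 17.01525693]
```

View pics/t4.png

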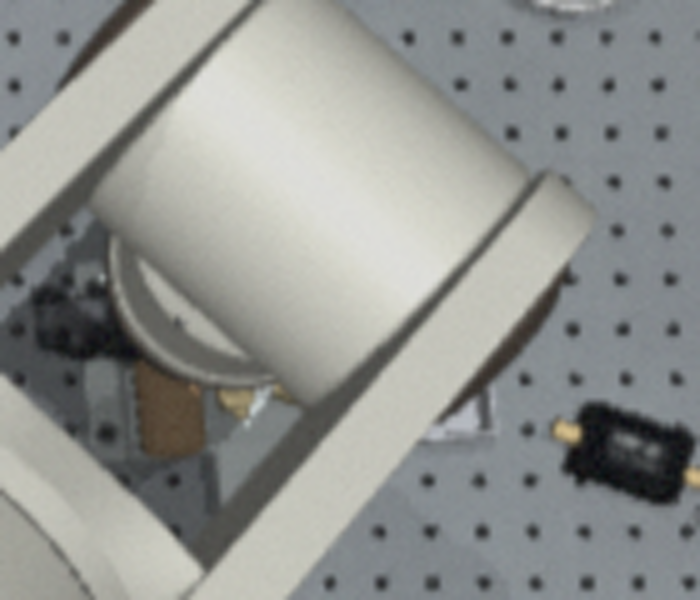

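The arm hides most of the view; the brush end (col 136–205) stands left of the offcuts. Next I lower it and sweep.

```bash
python3 steer.py '0 2 0 8 0;0 2 0 13 0;0 2 0 16 0;0 2 0 17 0;0 2 0 17 0'; python3 steer.py '0 0 -8 0 0;0 0 -16 0 0;0 0 -24 0 0;0 0 -32 0 0;0 0 -40 0 0;0 0 -48 0 0;0 0 -56 0 0;0 0 -64 0 0'
```

```text
time: 6.35
tcp_pos: [460.9, -333.4, 13.8]
tool_rot: [0.099, -3.14, -0.0]
wrist_force: [0.6, 0.5, -1.2]
grip_width: 0.316
gripper_force: 67.2
time: 7.02
tcp_pos: [465.0, -398.3, 13.8]
tool_rot: [0.099, -3.14, -0.0]
wrist_force: [0.2, -1.2, -0.7]
grip_width: 0.323
gripper_force: 67.3
```

```bash
python3 steer.py '0 0 -7 0 0;0 0 -14 0 0;0 0 -21 0 0;0 0 -28 0 0;0 0 -35 0 0;0 0 -42 0 0;0 0 -49 0 0;0 0 -56 0 0';python3 steer.py '0 0 -6 0 0;0 0 -6 0 0;0 0 -6 0 0'; python3 - <<'E'
from h import *
cv2.imwrite("pics/s5.png",arm.camera("scene"));cv2.imwrite("pics/w5.png",arm.camera("wrist"))
o=arm.observe();q=o["tcp_pos"][:2]-[467.8,-383.3];y=.063
print(q@[np.cos(y),np.sin(y)],q@[-np.sin(y),np.cos(y)])
im=cv2.imread("pics/s5.png")[100:240,220:380]; w5=cv2.imread("pics/w5.png")
cv2.imwrite("pics/v5.png",np.hstack([cv2.resize(im,(400,350),interpolation=2),cv2.resize(w5,(400,350),interpolation=3)]))
E
```

```text
time: 7.68
tcp_pos: [468.6, -454.0, 13.9]
tool_rot: [0.099, -3.14, 0.0]
wrist_force: [0.9, -0.0, -0.5]
grip_width: 0.315
gripper_force: 67.3
time: 7.93
tcp_pos: [468.8, -459.4, 13.7]
tool_rot: [0.099, -3.14, -0.0]
wrist_force: [0.3, 0.7, -1.4]
grip_width: 0.32
gripper_force: 67.3
-3.6876268223965347 -75.59415567003212
```

View pics/v5.png

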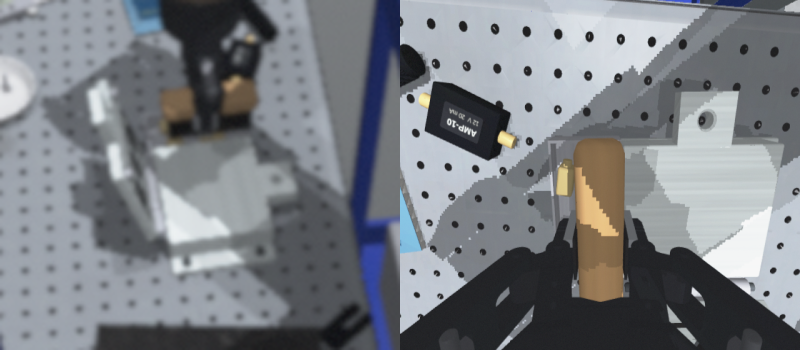

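The face is clear and the offcuts are in the tray to the right of it, one of them visible at (565,178) in the wrist view. I'll stand the brush to the right of the tray's rear half, away from the amplifier.

```bash
python3 steer.py '0 0 0 -25 0;0 0 0 -40 0;0 -15 -35 -40 0;0 -30 -70 -40 0;0 -30 -90 -40 0;0 -30 -90 -40 0;0 -30 -90 -20 0;0 -30 -90 0 0'; python3 steer.py '0 0 0 15 0;0 0 0 25 0;0 0 0 29 0;0 0 0 31 0;0 0 0 31 0'
```

```text
time: 8.7
tcp_pos: [505.0, -547.5, 14.3]
tool_rot: [-0.099, 3.139, -0.003]
wrist_force: [-0.6, 0.2, -1.0]
grip_width: 0.316
gripper_force: 67.3
time: 9.12
tcp_pos: [504.7, -547.2, -16.6]
tool_rot: [-0.1, 3.14, -0.001]
wrist_force: [-0.3, -0.1, -1.0]
grip_width: 0.32
gripper_force: 67.3
```

```bash
python3 steer.py '0 0 0 1.5 0;0 0 0 3 0;0 0 0 3 0'; python3 steer.py '0 0 0 1 0;0 0 0 1 0;0.5 0 0 1 0;0.5 0 0 1 0;0.5 0 0 1 0;0.5 0 0 1 0'; python3 - <<'E'
from h import *
o=arm.observe();print(o["wrist_force"])
E
```

```text
time: 9.37
tcp_pos: [504.6, -547.3, -19.8]
tool_rot: [-0.099, 3.14, -0.001]
wrist_force: [-0.7, 0.7, -0.9]
grip_width: 0.315
gripper_force: 67.3
time: 9.87
tcp_pos: [504.5, -547.2, -21.2]
tool_rot: [0.099, -3.14, -0.0]
wrist_force: [-1.0, -0.6, 0.2]
grip_width: 0.499
gripper_force: 0.0
[-0.97659368 -0.59098007  0.17618175]
```

```bash
python3 steer.py '0.5 0 0 -20 0;0.5 0 0 -60 0;0.5 0 0 -100 0;0 0 0 -130 0;0 0 0 -150 0;0 0 0 -160 0;0 0 0 -160 0'; python3 - <<'E'
from h import *
T=arm.camera_model("top")
C=lambda u,v,z:w(T,(u/5+360-.4,v/5+180-.4),z)[:2]
c=np.array([467.8,-383.3]);y=.063;ex=np.array([np.cos(y),np.sin(y)]);ey=np.array([-ex[1],ex[0]])
for z in(160,168,174):
  for p in((235,75),(328,70),(232,55),(326,50)): 
    q=C(*p,z)-c;print(z,p,(q@ex).round(1),(q@ey).round(1))
for n,p,z in(("bottle base",(500,152),0),("bottle cap",(525,118),150),("dish",(475,165),20),("cup",(396,143),30),("dewar",(360,130),100)):print(n,w(T,p,z).round())
o=arm.observe();t=c+ex*138+ey*0;print(o["tcp_pos"],t,intool(np.r_[t,72]-o["tcp_pos"]))
im=arm.camera("wrist");cv2.imwrite("pics/w6.png",im);cv2.imwrite("pics/v6.png",np.hstack([cv2.resize(im,(480,360)),cv2.resize(arm.camera("scene")[80:260,200:360],(320,360),interpolation=2)]))
E
```

```text
time: 10.45
tcp_pos: [505.0, -547.8, 141.3]
tool_rot: [-0.099, 3.138, -0.005]
wrist_force: [0.1, -0.1, -0.6]
grip_width: -0.0
gripper_force: 0.0
160 (235, 75) 99.9 19.4
160 (328, 70) 99.6 -20.9
160 (232, 55) 108.9 19.9
160 (326, 50) 108.5 -20.9
168 (235, 75) 97.8 21.1
168 (328, 70) 97.5 -18.9
168 (232, 55) 106.7 21.5
168 (326, 50) 106.3 -18.9
174 (235, 75) 96.2 22.3
174 (328, 70) 95.9 -17.3
174 (232, 55) 105.1 22.8
174 (326, 50) 104.7 -17.4
bottle base [ 723. -631.    0.]
bottle cap [ 746. -631.  150.]
dish [ 682. -558.   20.]
cup [ 736. -360.   30.]
dewar [ 740. -264.  100.]
[ 505.0263106  -547.82053396  141.26081101] [ 605.52622957 -374.61174994] [-111.11500015  166.71943643   68.96856365]
```

View pics/v6.png

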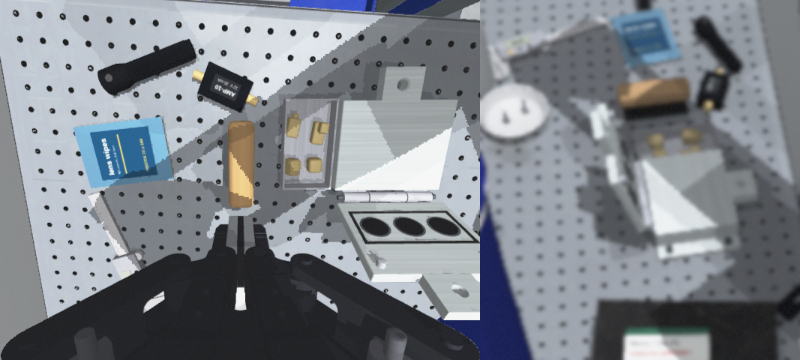

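All four offcuts lie in the tray at about (290–320,125–165), and the brush stands upright beside it. The lid leans back at its end stop, so I'll move in behind it at height, lower, and push.

```bash
python3 steer.py '0 -37 56 0 0;0 -74 112 0 0;0 -111 167 0 0;0 -111 167 0 0;0 -111 167 0 0;0 -111 167 30 0;0 -111 167 60 0;0 -111 167 69 0'; python3 steer.py '0 0 0 0 0;0 14 0 0 0;0 28 0 0 0;0 42 0 0 0;0 54 0 0 0;0 66 0 0 0;0 78 0 0 0;0 88 0 0 0'; python3 - <<'E'
from h import *
o=arm.observe();q=o["tcp_pos"][:2]-[467.8,-383.3];y=.063
print(q@[np.cos(y),np.sin(y)],q@[-np.sin(y),np.cos(y)],o["wrist_force"])
E
```

```text
time: 11.22
tcp_pos: [602.9, -371.0, 63.0]
tool_rot: [0.101, -3.133, -0.008]
wrist_force: [-1.2, 1.0, -1.3]
grip_width: 0.001
gripper_force: 0.0
time: 11.88
tcp_pos: [516.4, -379.9, 71.1]
tool_rot: [-0.098, 3.139, -0.002]
wrist_force: [0.7, 0.2, -0.2]
grip_width: 0.003
gripper_force: 0.5
48.681696081703755 0.3285573784442551 [ 0.68272122  0.22624356 -0.16617453]
```

```bash
python3 steer.py '0 10 0 0 0;0 20 0 0 0;0 30 0 0 0;0 30 0 -20 0;0 30 0 -40 0;0 30 0 -60 0;0 30 0 -60 0;0 30 0 -60 0'; python3 - <<'E'
from h import *
cv2.imwrite("pics/w7.png",arm.camera("wrist"))
E
```

```text
time: 12.55
tcp_pos: [487.0, -381.4, 130.9]
tool_rot: [-0.099, 3.139, -0.002]
wrist_force: [-0.1, 0.6, -1.1]
grip_width: -0.005
gripper_force: 0.0
```

View pics/w7.png

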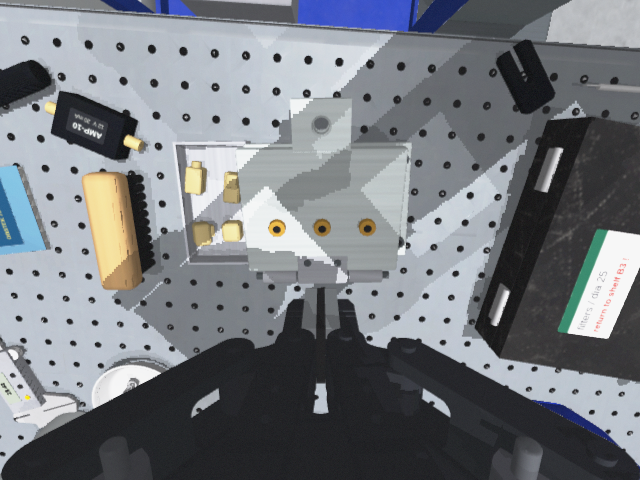

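The lid is down on the mould, with the lug hole at about (321,125), and the offcuts and brush are undisturbed. That uses up my picture views, so the rest is measured numerically.

```bash
python3 - <<'E'
from h import *
m=arm.camera_model("wrist");im=cv2.cvtColor(cv2.imread("pics/w7.png"),6)
r=im[105:145,300:343];print(r[::3,::2])
for z in(44,50):print(w(m,(321,125),z))
E
python3 steer.py '0 -9 42 0 0;0 -18 84 0 0;0 -18 126 0 0;0 -18 168 0 0;0 -18 210 0 0;0 -18 252 0 0;0 -18 294 0 0;1 -18 336 0 0'; python3 steer.py '1 0 60 0 0;1 0 60 0 0;1 0 60 0 0;1 0 60 0 0;1 0 60 0 0'; python3 - <<'E'
from h import *
o=arm.observe();m=arm.camera_model("wrist");im=arm.camera("wrist");cv2.imwrite("pics/w8.png",im)
u,v=px(m,[441,15,68]);print(o["tcp_pos"],u,v)
g=cv2.cvtColor(im,6);u,v=int(u),int(v);print(g[v-42:v+43:4,u-42:u+43:3])
E
```

```text
[[243 243 243 172 174 174 173 173 172 174 172 172 174 175 174 174 174 174
  174 175 174 174]
 [244 241 175 176 174 176 174 175 175 175 175 176 174 175 175 174 175 176
  175 175 175 176]
 [175 174 175 173 174 175 174 175 175 173 176 174 174 174 174 174 175 175
  173 175 174 175]
 [168 169 169 169 169 169 170 169 169 169 164 166 170 169 171 170 169 170
  171 169 171 169]
 [172 172 173 172 172 173 171 166 139 130 117 120 130 141 169 173 173 174
  174 174 179 202]
 [172 173 171 173 172 171 157 130  95  93  93  96  96  97 139 162 172 172
  172 200 200 200]
 [172 172 171 170 171 170 125 105  95  95  95  94  95  94 117 149 171 184
  203 203 202 203]
 [170 172 172 172 173 169 127 127  95  95  93  93  94  99 153 158 201 199
  200 201 200 200]
 [166 167 166 166 167 166 136 121 149 125 134 131 149 153 140 167 195 197
  196 196 195 195]
 [168 168 169 169 168 169 164 155 137 121 141 141 127 157 171 194 197 198
  196 198 198 198]
 [171 172 172 171 171 171 172 171 165 165 168 178 180 185 200 199 200 200
  201 201 202 201]
 [171 171 170 171 169 169 169 171 170 197 179 196 196 197 198 197 198 197
  1
[... 2611 characters left out ...]
187 188 247 247 247 247 247 247 247 247 247 247
  247 247 247 247 247 247 247 212 213 213 212]
 [122 123 124 123 121 103 184 193 246 246 245 236 246 246 207 210 211 209
  210 210 210 212 211 210 213 212 211 213 213]
 [121 122 123 121 123 122 238 244 204 207 207 198 243 243 221 209 201 208
  208 209 210 211 210 211 212 212 210 213 213]
 [121 122 123 125 122 194 240 245 185 173 161 144 241 240 232  44  54 142
  208 209 211 211 210 211 144  42 197 213 212]
 [123 122 121 122 121 203 238 243 240 238 237 239 239 240 194 174 126 210
  208 208 211 210 210 211  74  75 148 212 212]
 [124 121 123 122 137 204 174 234 234 235 237 238 237 215 208 209 209 208
  209 208 209 211 208 212 213 211 213 212 213]]
```

```bash
python3 - <<'E'
from h import *
m=arm.camera_model("wrist");g=cv2.cvtColor(cv2.imread("pics/w8.png"),6)
k=np.zeros_like(g);k[165:225,312:365]=((g<95))[165:225,312:365]
c=max(cv2.findContours(k,0,1)[0],key=cv2.contourArea);print("dark",cv2.boundingRect(c),cv2.minEnclosingCircle(c))
k[:]=0;k[165:225,312:365]=((g<95)&(g>52))[165:225,312:365];k=cv2.morphologyEx(k,cv2.MORPH_OPEN,np.ones((3,3)))
c=max(cv2.findContours(k,0,1)[0],key=cv2.contourArea);e=cv2.fitEllipse(c);print("top",cv2.boundingRect(c),e)
p=w(m,e[0],68);print(p,w(m,cv2.minEnclosingCircle(c)[0],68))
# synthetic outline
th=np.linspace(0,6.28,60)
for z in(68,):
  P=np.array([px(m,[p[0]+9*np.cos(t),p[1]+9*np.sin(t),z]) for t in th]);print(P.min(0),P.max(0))
o=arm.observe();print(o["tcp_pos"],intool(p-o["tcp_pos"]))
E
```

```text
dark (323, 175, 24, 28) ((333.8863525390625, 188.65908813476562), 13.960832595825195)
top (327, 181, 20, 22) ((335.9255676269531, 191.58839416503906), (19.061708450317383, 21.46634292602539), 0.06200261786580086)
[443.16726297  18.02722087  68.        ] [443.34324195  17.7061636   68.        ]
[322.95182466 178.47611424] [348.89005439 204.41699719]
[480.06870533  10.11005869 129.27761599] [36.27707915 10.21362045 61.31068105]
```

```bash
python3 steer.py '1 -18 8 0 0;1 -36 12 0 0;1 -36 12 0 0;1 -36 12 0 0;1 -36 12 0 0'; python3 - <<'E'
from h import *
o=arm.observe();m=arm.camera_model("wrist");im=arm.camera("wrist");cv2.imwrite("pics/w9.png",im);g=cv2.cvtColor(im,6)
u,v=px(m,[443,18,68]);print(m["xyz"],u,v);u,v=int(u),int(v)
for lo,hi in((0,95),(52,95)):
  k=np.zeros_like(g);s=np.s_[v-30:v+30,u-30:u+30];k[s]=((g<hi)&(g>lo))[s];k=cv2.morphologyEx(k,cv2.MORPH_OPEN,np.ones((3,3)))
  c=max(cv2.findContours(k,0,1)[0],key=cv2.contourArea);e=cv2.fitEllipse(c);print(cv2.boundingRect(c),e,w(m,e[0],68),w(m,cv2.minEnclosingCircle(c)[0],68))
print(g[v-20:v+22:2,u-20:u+22:2])
print(o["tcp_pos"])
E
```

```text
time: 14.15
tcp_pos: [514.9, 24.3, 129.4]
tool_rot: [0.098, -3.139, 0.0]
wrist_force: [-0.3, 0.1, 0.2]
grip_width: 1.0
gripper_force: 0.0
[443.76445064  19.46524732 311.14481792] 318.4874656153248 137.66122477583968
(305, 125, 26, 26) ((317.583740234375, 137.47938537597656), (24.76190185546875, 25.69099998474121), 169.76170349121094) [442.9213252   17.39324886  68.        ] [442.93786212  17.33844885  68.        ]
(308, 127, 23, 22) ((318.83984375, 137.65231323242188), (20.382183074951172, 21.29822540283203), 44.65198516845703) [442.97991055  18.23356077  68.        ] [443.01361705  18.2897043   68.        ]
[[160 160 160 161 160 160 213 213 211 213 247 247 247 247 247 247 247 247
  247 247 247]
 [159 160 159 161 159 159 211 212 212 213 247 247 247 247 247 247 247 247
  247 247 247]
 [159 160 159 159 160 158 211 211 211 211 247 247 247 247 247 247 247 247
  247 247 247]
 [159 158 160 159 158 168 213 211 208 193 181 244 247 247 247 247 247 247
  247 247 247]
 [160 162 160 159 158 168 206 129  60  33  37  33 120 245 247 247 247 247
  247 247 247]
 [163 155 157 157 156 157  90  35  49  
[... 726 characters left out ...]
  59  86  48 175 247
  247 247 247]
 [161 161 160 161 165  59  46  55  54  55  55  53  55  60  78  63 243 247
  247 247 247]
 [159 159 158 159 212 173  35  52  54  56  56  56  54  46  52 214 247 247
  247 247 247]
 [157 156 158 158 211 209 134  78  30  45  45  43  30  98 237 247 247 247
  247 247 247]
 [160 159 162 163 215 212 211 183 154 110 105 153 163 241 247 247 247 247
  247 247 247]
 [161 161 161 168 212 211 212 211 209 211 226 247 247 247 247 247 247 247
  247 247 247]
 [158 157 158 166 210 210 210 209 209 236 247 247 247 247 247 247 247 247
  247 247 247]
 [153 154 162 207 205 205 204 211 234 247 247 247 247 247 247 247 247 247
  247 247 247]]
[514.9342902   24.30860813 129.35471627]
```

```bash
python3 steer.py '0.6 36 -1 0 0;0.6 72 -2 0 0;0.6 72 -2 0 0;0.6 72 -2 0 0;0.6 72 -2 30 0;0.6 72 -2 60 0;0.6 72 -2 90 0;0.6 72 -2 100 0'; python3 steer.py '0.6 0 0 0 0;0.6 0 0 0 0'; python3 - <<'E'
from h import *
o=arm.observe();print(o["tcp_pos"],intool(np.array([442.95,17.9,-8])-o["tcp_pos"]))
E
```

```text
time: 14.87
tcp_pos: [442.2, 18.6, 26.4]
tool_rot: [0.098, -3.136, -0.001]
wrist_force: [-0.2, -0.0, -0.6]
grip_width: 0.602
gripper_force: 0.0
time: 15.03
tcp_pos: [444.3, 18.4, 30.6]
tool_rot: [0.099, -3.14, 0.0]
wrist_force: [0.2, -0.6, 0.6]
grip_width: 0.603
gripper_force: 0.0
[444.25374466  18.42725221  30.62685718] [ 1.33320478 -0.43907519 38.62695456]
```

```bash
python3 steer.py '0.6 1 0 15 0;0.6 1 0 30 0;0.6 1 0 37 0;0.6 1 0 37 0;0.6 1 0 37 0;0.6 1 0 37 0'; python3 - <<'E'
from h import *
for i in range(3):
  o=arm.observe();print(o["tcp_pos"],o["wrist_force"]);arm.camera("top")
E
python3 steer.py '0 1 0 0 0;0 1 0 0 0;0 1 0 0 0;0 1 0 0 0;0 1 0 0 0;0 1 0 0 0' 60
```

```text
time: 15.53
tcp_pos: [443.5, 18.4, -5.9]
tool_rot: [-0.099, 3.138, -0.001]
wrist_force: [0.3, 0.1, 0.3]
grip_width: 0.6
gripper_force: 0.0
[443.53504402  18.42224738  -5.88569446] [0.27896929 0.06943249 0.25231124]
[443.44843863  18.43272238  -6.01415867] [-0.24785344  0.21340965  0.45098384]
[443.33349609  18.45646256  -6.19193829] [-0.13104926 -0.17076763 -0.53130521]
time: 16.18
tcp_pos: [441.8, 18.5, -6.7]
tool_rot: [-0.099, 3.14, -0.0]
wrist_force: [-3.6, 0.0, 8.8]
grip_width: 0.199
gripper_force: 58.5
```

```bash
python3 steer.py '0 0 0 -20 0;0 0 0 -60 0;0 0 0 -100 0;0 0 0 -137 0;0 -3 -40 -137 0;0 -6 -80 -137 0;0 -9 -120 -137 0;0 -11 -160 -137 0' 100; python3 steer.py '0 0 -40 0 0;0 0 -80 0 0;0 0 -120 0 0;0 0 -160 0 0;0 0 -200 0 0;0 0 -230 0 0;0 0 -242 0 0;0 0 -242 0 0';python3 steer.py '0 0 0 0 0;0 0 0 0 0'; cat > hole.py <<'E'
from h import *
import sys
o=arm.observe();m=arm.camera_model("wrist");im=arm.camera("wrist");cv2.imwrite(f"pics/{sys.argv[1]}.png",im);g=cv2.cvtColor(im,6)
u,v=px(m,[405.9,-386.2,50]);print(o["tcp_pos"],u,v,o["grip_width"]);u,v=int(u),int(v)
for hi in(.7,.9):
  s=np.s_[v-18:v+19,u-18:u+19];k=np.zeros_like(g);k[s]=g[s]<hi*np.median(g[s]);k=cv2.morphologyEx(k,cv2.MORPH_OPEN,np.ones((3,3)))
  c=max(cv2.findContours(k,0,1)[0],key=cv2.contourArea);(x,y),r=cv2.minEnclosingCircle(c);b=cv2.boundingRect(c)
  print(b,r,w(m,(x,y),50),w(m,(b[0]+b[2]/2-.5,b[1]+b[3]/2-.5),50))
print(g[v-16:v+17:2,u-18:u+19:2])
E
python3 hole.py w10
```

```text
time: 16.85
tcp_pos: [462.8, -142.2, 130.2]
tool_rot: [-0.1, 3.139, -0.001]
wrist_force: [1.1, 1.2, -0.4]
grip_width: 0.186
gripper_force: 98.4
time: 17.52
tcp_pos: [477.5, -384.4, 128.9]
tool_rot: [0.095, -3.139, -0.001]
wrist_force: [1.0, -0.3, -0.7]
grip_width: 0.188
gripper_force: 98.4
time: 17.68
tcp_pos: [478.1, -380.9, 129.8]
tool_rot: [0.1, -3.14, -0.001]
wrist_force: [0.2, -0.4, -1.3]
grip_width: 0.19
gripper_force: 98.4
[ 478.12063881 -380.92856414  129.79581288] 320.265702425751 137.36743384607263 0.1895330244943573
(313, 128, 14, 14) 7.56168270111084 [ 404.00686343 -387.32194089   50.        ] [ 403.97822075 -386.868773     50.        ]
(310, 126, 18, 18) 9.415852546691895 [ 403.89695057 -387.00553543   50.        ] [ 404.02323146 -387.58090652   50.        ]
[[193 192 192 192 194 193 192 193 193 192 192 198 218 218 219 219 218 218
  218]
 [187 187 187 188 188 187 187 187 187 187 213 197 212 214 214 214 213 215
  216]
 [187 188 187 187 187 189 188 182 169 170 192 211 213 214 213 214 214 214
  214]
 [189 189 187 189 189 189 155 145 138 131 158 171 212 216 215 217 216 214
 
[... 359 characters left out ...]
 102 132 132 132 131 142 176 213 213 213 211
  214]
 [184 185 187 210 194 151 105 102 132 131 130 131 152 180 210 211 212 211
  212]
 [185 184 188 205 211 162 152 111 128 131 132 151 150 212 212 212 212 212
  212]
 [187 188 187 189 215 213 170 178 148 152 163 179 209 215 214 215 214 215
  188]
 [188 189 189 188 189 215 214 208 191 192 203 215 215 214 215 189 188 211
  187]
 [186 186 186 186 186 208 212 212 212 209 186 185 186 206 206 187 185 186
  184]
 [185 184 185 186 185 185 189 211 212 210 185 186 185 185 184 185 186 184
  186]
 [188 188 187 187 187 186 190 209 206 187 188 187 186 186 187 186 186 187
  187]
 [188 188 189 186 188 188 187 187 187 187 187 186 187 186 188 188 187 141
  146]]
```

```bash
python3 steer.py '0 38 -1 0 0;0 76 -1 20 0;0 76 -1 50 0;0 76 -1 70 0;0 76 -1 75 0;0 76 -1 75 0;0 76 -1 75 0;0 76 -1 75 0'; python3 steer.py '0 0 0 0 0;0 0 0 0 0;0 0 0 0 0;0 0 0 0 0' ; python3 - <<'E'
from h import *
o=arm.observe();print(o["tcp_pos"],intool(np.array([402.6,-386.7,42])-o["tcp_pos"]),o["wrist_force"])
E
```

```text
time: 18.4
tcp_pos: [403.2, -388.1, 56.5]
tool_rot: [-0.101, 3.139, -0.003]
wrist_force: [0.2, -0.5, -0.3]
grip_width: 0.187
gripper_force: 98.4
time: 18.73
tcp_pos: [402.4, -387.9, 55.2]
tool_rot: [-0.099, 3.14, -0.001]
wrist_force: [0.5, 0.3, -0.3]
grip_width: 0.186
gripper_force: 98.4
[ 402.4234213  -387.91868233   55.19001014] [-0.25022245  1.21085607 13.18953943] [ 0.49170386  0.34569734 -0.31883935]
```

```bash
python3 steer.py '0 0 1.2 6 0;0 0 1.2 12 0;0 0 1.2 15 0;0 0 1.2 15 0;0 0 1.2 15 0'; python3 steer.py '0 0 0 2 0;0 0 0 4 0;0 0 0 6 0;0 0 0 6 0'; python3 steer.py '0 0 0 2 0;0 0 0 4 0;0 0 0 4 0'
```

```text
time: 19.15
tcp_pos: [402.1, -386.5, 39.5]
tool_rot: [0.099, -3.14, -0.001]
wrist_force: [-0.4, -0.0, -0.3]
grip_width: 0.185
gripper_force: 98.4
time: 19.48
tcp_pos: [402.1, -386.5, 33.4]
tool_rot: [0.099, -3.14, -0.0]
wrist_force: [0.5, -0.5, -0.3]
grip_width: 0.189
gripper_force: 98.4
time: 19.73
tcp_pos: [402.1, -386.5, 29.4]
tool_rot: [0.099, -3.14, -0.0]
wrist_force: [-0.0, -0.1, -1.2]
grip_width: 0.187
gripper_force: 98.4
```

```bash
python3 steer.py '0 0 0 3 0;0 0 0 6 0;0 0 0 6 0'; python3 steer.py '0 0 0 2 0;0 0 0 4 0;0 0 0 4 0'; python3 steer.py '0 0 0 2 0;0 0 0 4 0;0 0 0 4 0'
```

```text
time: 19.98
tcp_pos: [402.0, -386.4, 23.2]
tool_rot: [0.099, -3.14, -0.001]
wrist_force: [0.0, -0.3, -1.9]
grip_width: 0.188
gripper_force: 98.4
time: 20.23
tcp_pos: [402.1, -386.5, 19.4]
tool_rot: [0.099, -3.14, -0.0]
wrist_force: [0.5, -0.0, -1.0]
grip_width: 0.187
gripper_force: 98.4
time: 20.48
tcp_pos: [402.1, -386.5, 15.4]
tool_rot: [0.099, -3.14, -0.0]
wrist_force: [0.4, 0.4, -1.1]
grip_width: 0.186
gripper_force: 98.4
```

```bash
python3 steer.py '0 0 0 1.5 0;0 0 0 3 0;0 0 0 3 0'; python3 steer.py '0 0 0 1 0;0 0 0 2 0;0 0 0 2 0';  python3 steer.py '0 0 0 1 0;0 0 0 2 0;0 0 0 2 0' 120
```

```text
time: 20.73
tcp_pos: [402.2, -386.7, 12.7]
tool_rot: [0.099, -3.14, 0.0]
wrist_force: [0.7, -0.1, -0.5]
grip_width: 0.19
gripper_force: 98.4
time: 20.98
tcp_pos: [402.1, -386.7, 10.8]
tool_rot: [0.099, -3.14, 0.0]
wrist_force: [-0.4, -0.3, 1.2]
grip_width: 0.189
gripper_force: 98.5
time: 21.23
tcp_pos: [402.1, -386.8, 8.8]
tool_rot: [0.099, -3.14, 0.0]
wrist_force: [-3.0, -0.7, 3.3]
grip_width: 0.185
gripper_force: 117.5
```

Contact with the springs has begun, so I'll continue in small steps while watching the force.

```bash
python3 steer.py '0 0 0 1 0;0 0 0 1 0;0 0 0 1 0'; python3 steer.py '0 0 0 1 0;0 0 0 1 0;0 0 0 1 0';  python3 steer.py '0 0 0 0.7 0;0 0 0 0.7 0;0 0 0 0.7 0'
```

```text
time: 21.48
tcp_pos: [402.2, -386.8, 7.9]
tool_rot: [0.099, -3.14, 0.0]
wrist_force: [-2.5, -1.1, 4.5]
grip_width: 0.183
gripper_force: 117.6
time: 21.73
tcp_pos: [402.2, -386.8, 7.4]
tool_rot: [-0.099, 3.14, -0.001]
wrist_force: [-4.6, 1.3, 10.7]
grip_width: 0.18
gripper_force: 119.1
time: 21.98
tcp_pos: [402.3, -386.9, 7.3]
tool_rot: [-0.099, 3.14, -0.001]
wrist_force: [-8.1, 3.9, 19.4]
grip_width: 0.183
gripper_force: 120.2
```

The hard stop came at 7.3 mm, where the collar was predicted to seat, with 19 N of press. I'll let it settle and check, numerically, that the hold is steady.

```bash
python3 steer.py '0 0 0 0 0;0 0 0 0 0;0 0 0 0 0;0 0 0 0 0;0 0 0 0 0;0 0 0 0 0'; python3 - <<'E'
from h import *
T=arm.camera_model("top");im=arm.camera("top");i=im.astype(int);o=arm.observe()
print(o["tcp_pos"],o["wrist_force"],o["torque"],o["gripper_force"])
k=((i[...,2]-i[...,0])>45).astype(np.uint8);k[:180]=0;k[310:]=0;k[:,:425]=0;k[:,480:]=0
n,l,s,c=cv2.connectedComponentsWithStats(k)
for a,b in zip(s[1:],c[1:]):
  if a[4]>3: print(a,w(T,b,10).round(),w(T,b,50).round())
E
```

```text
time: 22.48
tcp_pos: [402.3, -386.9, 7.3]
tool_rot: [-0.099, 3.14, -0.001]
wrist_force: [-6.6, 3.2, 19.8]
grip_width: 0.182
gripper_force: 120.2
[ 402.26676843 -386.86797819    7.25453029] [-7.07366384  3.92824459 20.02472249] [0.69239023 1.18994993 0.01576232] 120.1615132558436
[472 216   8  24 141] [ 528. -556.   10.] [ 520. -542.   50.]
```

```bash
python3 -c "
from rig import arm
print(arm.sign_off())"
```

```text
the job is handed in; nothing more can be done
None
```

I handed the job in at about 22.5 s, and the sign-off returned no verdict: the offcuts are swept into the tray, the brush stands beside it, and the pin is held seated, pressing the mould shut with about 20 N (the arm hid the tray in my last camera check, so the offcuts were last seen there just after the lid went down).

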